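# Weigh a head-heavy ultrasonic probe on a saddle scale

## Task

Weigh the ultrasonic probe: the blue heads look alike but differ in weight from unit to unit, so find its balance point by feel, grip it there, carry it level from its rest to the bench scale and lay it along the small V saddle so that it balances there level on its own. Set it down gently with the fingers astride the saddle, let the scale take the weight before you let go (a knock or a drop drives the pan into overload), and back away. Never let the probe tip more than about 10 degrees, and leave the other things on the bench where they are.

Things in the scene. Friction and masses are not known exactly. Their poses are not given: they have to be found in the camera images.
- probe: round ultrasonic probe lying level on the rest, 200 mm long: blue head 46 mm across, x = -100 to -55 mm; polished steel tube 26 mm across, x = -55 to +65 mm, to be gripped; thin grey horn 16, then 8 mm across, to x = +100 mm. Origin on its axis at mid-length, x axis from head to horn. Weighs 0.3 to 0.75 kg, the head 0.07 to 0.36 kg of it, different each time
- tube (a point): point on the probe's axis in the middle of its steel tube, at x = +5 mm of the probe. The balance point lies on the axis somewhere between x = -43 and -4 mm of the probe (48 to 9 mm from here towards the head). The tube is slippery (friction about 0.3): gripped lightly and far from balance it turns between the finger pads. Squeezing it does no harm
- rest: grey steel rest fixed to the bench, foot 176 x 74 x 10 mm; origin under its centre, x axis along the lying probe. Two V yokes, each 12 mm long, carry the probe's axis 65 mm above the bench: a wide one at x = -78 mm (44 mm wide, up to 12 mm below the axis) under the head, a narrow one at x = +75 mm under the horn. Between them nothing stands above 20 mm
- scale: white bench scale with grey base, fixed; case 150 x 174 x 46 mm, display side towards its -x. Origin under its centre. On top a steel pan plate 106 x 126 mm, its top 60 mm above the bench, with a slim black post that carries a V saddle. A wall cabinet hangs 0.55 m above the back of the bench, from 0.6 m ahead of the robot: lift no higher than needed and draw back towards the robot
- saddle (a point): lowest point, mid-length, of the V groove on the scale's post, 95 mm above the bench with the pan empty. Groove along this frame's y, z up. V block 16 mm long, 22 mm wide, faces sloped 30 degrees; the post is 15 mm thick. The tube lies in it with its axis 15 mm above this point, and stays level only with its balance point within 7 mm of the middle; the head may point either way
- scale_pan (a joint): how far the scale's sprung pan has sunk, m: 0 empty, 0.5 mm more per newton, hard stop at 9 mm; more than 7.5 mm is overload. The probe's resting weight sinks it 1.5 to 3.7 mm
- beaker: bystander: empty-looking clear plastic beaker, 53 mm across, 70 mm tall; origin under its centre
- petri_dish: bystander: flat round petri dish with pink medium, 60 mm across, 14 mm tall; origin under its centre
- marker_pen: bystander: white marker pen with black cap lying on the bench, 135 mm long, 17 mm thick; origin under its middle
- media_bottle: bystander: square clear bottle with white screw cap, 70 x 70 x 148 mm; origin under its centre
- tape_roll: bystander: roll of beige tape lying flat, 98 mm across, 25 mm tall; origin under its centre

How it is judged:
On the way, in this order (a step that is already met when the one before it is completed fails the run):
1. the probe is lifted clear, level within 5 degrees, higher than the saddle (height (world z) of probe above 0.12 m and angle between probe's own x axis and vertical between 1.4838 and 1.6578 rad), for 0.3 s.
2. the scale begins to take the weight (pan sunk more than 0.3 mm) while the fingers still hold the probe at its balance point: the grip is within 13 mm, along the groove, of the saddle's middle (value of joint scale_pan above 0.0003 m and contact force between the fingers and probe above 3 N and y of the grasp point in the frame of saddle between -0.013 and 0.013 m and angle between probe's own x axis and vertical between 1.4838 and 1.6578 rad), for 0.05 s.
At the end, for the whole second after the job is handed in: The probe lies still in the saddle's groove, released, along the groove within 7 degrees, its mid-point within 6 mm to the side of the groove line and its axis 11 to 19 mm above the groove point, level within 4 degrees, with the pan sunk more than 1.1 mm by its weight (value of joint scale_pan above 0.0011 m and angle between probe's own x axis and vertical between 1.5008 and 1.6408 rad and z of probe in the frame of saddle between 0.011 and 0.019 m and x of probe in the frame of saddle between -0.006 and 0.006 m and angle between the x axis of probe and the y axis of saddle, either way round below 0.12 rad and linear speed of probe below 0.01 m/s and angular speed of probe below 0.06 rad/s); the robot touches nothing.
It fails at once if the probe tips more than 10 degrees (not (angle between probe's own x axis and vertical between 1.3958 and 1.7458 rad)).
It fails at once if the scale is overloaded (pan sunk more than 7.5 mm) (value of joint scale_pan above 0.0075 m).
It fails at once if a bystander is moved by more than 20 mm (distance of any of beaker, petri_dish, marker_pen, media_bottle, tape_roll from where it was at the start of the episode above 0.02 m).
It also fails if it takes over 72 s, if anything falls off the work surface, if the arm or the gripper's body presses on something with over 40 N, if the wrist force passes 120 N, or if a joint passes its speed limit or range.

## Robot

A 7-joint arm with a two-finger parallel gripper is mounted at the origin on a cart in front of the work surface, level with it; the furniture and walls round the work are solid. World frame = base frame: x ahead of the robot, y to its left, z up, the work surface at z = 0. Lengths are in m, angles in rad, forces in N, time in s.
With the tool pointing down it reaches from about 0.425 to 0.925 m from the base axis. Payload 6.8 kg.
Tool frame: the origin (TCP) lies at the very end of the fingers, on their centre line; the grasp point (between the pads) lies 19 mm behind it; z points along the fingers, y is the line along which they close (so a half turn about z gives the same grasp; the last joint's range is limited). The gripper opens to 85 mm and grips with 20 to 120 N. Pads are 22 mm wide; open, the fingers measure 114 mm over their backs; the gripper's body (76 mm by 85 mm) begins 54 mm behind the grasp point. The pads swing forward as they close: fully open they stand 13 mm farther back than shut.
Start: joints at [1.087, 0.477, 0.022, 1.555, -0.011, 1.109, -0.083], TCP at [0.248, -0.628, 0.231] pointing down, gripper open.
Joint ranges: [-2.96, 2.96], [-0.34, 2.1], [-1.41, 1.46], [0.24, 2.44], [-1.37, 4.51], [0.17, 1.92], [-2.96, 2.96]. Speed limits (rad/s): [2.39, 2.39, 3.14, 3.14, 3.14, 3.14, 3.14].

## Interface

Orientations are given as a rotation vector (axis times angle).
In Python, from bench import r gives the robot as it stands.
- The arm moves only by the tool play_rows, never from a script. Its argument "targets" is text: rows parted by semicolons, each of 5 numbers parted by spaces: the closure, from -1 (fully open) to 1 (shut), then the shift along the tool's x, y, z in m, then the turn about the tool's z in rad. In form: gripper dx dy dz spin; .... A call has 1 to 8 rows; each row is the pose to reach, as a shift and turn from the pose commanded when the call began, along the tool's axes at that moment; what a row does not reach only later rows make up. A row lasts 1/12 s, in which the tool goes at most 41.7 mm and 7.16 degrees, less where a joint would pass 70% of its speed; a pose out of reach is approached as far as the arm can. A call with a gripper value outside its range is refused whole. The fingers move at their own pace and stop on an object; "squeeze" is the grip in N (left out, the last holds). Time passes only in rows, so rows that repeat a pose let the fingers close. It gives the time, the measured TCP pose, the force, the opening and the grip force at its end, in the units of the state.
- r.get_obs(): the state, without advancing time (a new reading comes with each control period).
- r.grab_frame(name): name is "side" or "top"; returns the picture (400x640x3 uint8, red, green, blue); there is no depth.
- r.camera_info(name): a dict with "fov_y" (degrees; the focal length in pixels is half the picture's height over the tangent of half this angle, whatever the lens; pixels are square), "cx", "cy" (the principal point, pixels), "position" and "rotation" of the camera in the world. Camera axes: x right, y down, z forward; pixel columns grow to the right and rows downward; lengths in m; the calibration is good to about 2 mm. A picture is of the moment at which its call begins. camera_info takes no time and is no camera call.
- r.hand_in(): hands the job in; it is judged then, once.
The state is a dict: "clock": time; "joints": joint angles; "qvel": joint speeds; "tau": joint torques, N m; "tcp_pos": TCP position; "orientation": TCP orientation; "contact_force": force on the tool from outside, world axes, zero at the start; "moment": the same for the moment, N m; "grip_width": finger opening in m; "gripper_force": force on a finger pad.
Only numpy, scipy, OpenCV 4.12 (cv2) and the standard library are available. Lean on these libraries where they do the work, as an engineer would, in place of code of your own. Each camera call takes 0.05 s, during which the arm holds its last target. There are 200 camera calls.

## Working session

There is one attempt and no reset: what is moved stays moved. The work goes in short steps, Python scripts to look and compute and a tool call to move; the robot and the scene stay as the last step left them, time stands still between calls to the robot, and variables do not carry over. Pictures are saved under pics/ and viewed, at most 10 in all, crops included, and the job is handed in when it is done.

Besides the shell and the picture viewer there is one more tool, called after ">>>" by a JSON object that holds its "method" and its "body", one argument or row to a line. play_rows: Moves the arm, as the interface text tells. Its arguments: {"type":"object","properties":{"targets":{"type":"string"},"squeeze":{"type":"number"}},"required":["targets"]}

```bash
mkdir -p pics; ls
python3 - <<'E'
from bench import r
import cv2,numpy as np
for n in("side","top"):
    f=r.grab_frame(n); cv2.imwrite(f"pics/{n}0.png",cv2.cvtColor(f,cv2.COLOR_RGB2BGR)); print(n,r.camera_info(n))
print(r.get_obs())
E
```

```text
pics
side {'fov_y': 42.814813465738375, 'cx': 312.0479468303419, 'cy': 197.5799559711352, 'position': array([7.89308639e-05, 6.81488350e-01, 7.75242108e-01]), 'rotation': array([-0.93491557,  2.41244763, -1.12673084])}
top {'fov_y': 51.507595909917015, 'cx': 311.16690348416415, 'cy': 199.08384818691957, 'position': array([0.4698387 , 0.07883022, 0.91140594]), 'rotation': array([-2.14328268,  2.16935049, -0.208422  ])}
{'clock': 0.1, 'joints': array([ 1.08690082,  0.47775041,  0.02238397,  1.55633675, -0.01150334,
        1.10930693, -0.08308615]), 'qvel': array([-0.00044147,  0.00037139,  0.00107036, -0.00321893, -0.00067661,
        0.00010228, -0.00100249]), 'tau': array([ 5.78673236e-03, -5.97753453e+01,  1.61434494e+00, -2.81947517e+01,
        1.29065994e-02,  5.06831682e-03,  1.41224014e-06]), 'tcp_pos': array([ 0.24750609, -0.62741604,  0.23040832]), 'orientation': array([-3.08471555e+00, -5.86523366e-01,  7.02555168e-04]), 'contact_force': array([-1.16564858, -0.30855051, -0.66395779]), 'moment': array([-0.03806897, -0.02083175, -0.03782522]), 'gripper_force': 0.0, 'grip_width': 0.08535478974656005}
```

View pics/side0.png

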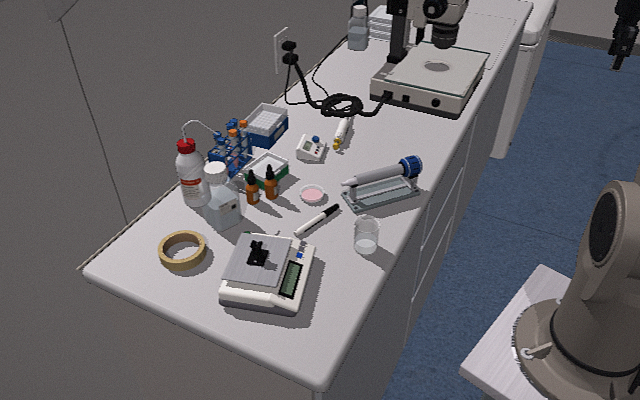

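View pics/top0.png

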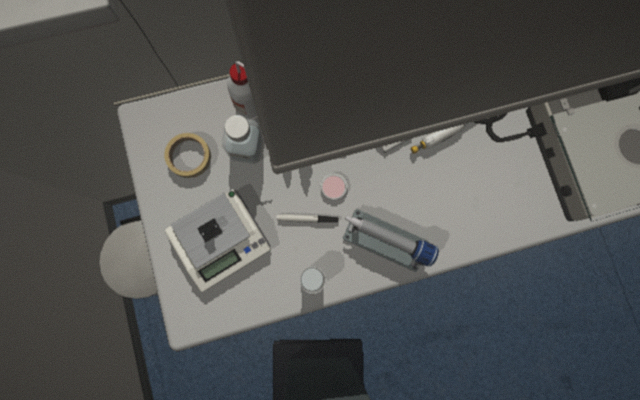

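The side view shows the probe with its head at about (410,167) and horn tip at (345,181), and the scale with its black saddle at (258,252). In the top view the head is at (426,253), the horn tip at (348,219) and the saddle at (209,230). Next I'll zoom in on both.

```bash
cat > h.py <<'E'
import numpy as np,cv2
from scipy.spatial.transform import Rotation as R
from bench import r
def ray(n,uv):
    c=r.camera_info(n); f=200/np.tan(np.radians(c['fov_y']/2))
    uv=np.atleast_2d(uv).astype(float)
    d=np.c_[(uv[:,0]-c['cx'])/f,(uv[:,1]-c['cy'])/f,np.ones(len(uv))]
    return np.array(c['position']),R.from_rotvec(c['rotation']).apply(d)
def plane(n,uv,z):
    p,d=ray(n,uv); return p+d*((z-p[2])/d[:,2])[:,None]
def tri(a,b):
    (p,d),(q,e)=ray('side',a),ray('top',b); d=d[0];e=e[0]
    s=np.linalg.lstsq(np.c_[d,-e],q-p,rcond=None)[0]
    x,y=p+s[0]*d,q+s[1]*e; return (x+y)/2,np.linalg.norm(x-y)
E
python3 - <<'E'
from h import *
S=cv2.imread('pics/side0.png');T=cv2.imread('pics/top0.png')
def crop(I,x,y,w,h): return cv2.resize(I[y:y+h,x:x+w],(400,300),interpolation=cv2.INTER_CUBIC)
m=np.vstack([np.hstack([crop(S,215,225,110,82),crop(S,335,140,100,75)]),np.hstack([crop(T,155,180,124,93),crop(T,335,200,112,84)])])
cv2.imwrite('pics/m.png',m)
for n,I in(('side',S),('top',T)):
    h=cv2.cvtColor(I,cv2.COLOR_BGR2HSV)
    b=cv2.inRange(h,(100,130,50),(125,255,255))
    x0,y0,x1,y1=(390,140,440,190) if n=='side' else (395,230,445,270)
    M=np.zeros_like(b);M[y0:y1,x0:x1]=b[y0:y1,x0:x1]
    k,l,st,c=cv2.connectedComponentsWithStats(M); i=1+np.argmax(st[1:,4]); print(n,'blue',st[i],c[i],plane(n,c[i],.065))
    d=cv2.inRange(h,(0,0,0),(180,255,60))
    x0,y0,x1,y1=(240,232,275,272) if n=='side' else (195,215,225,244)
    M=np.zeros_like(d);M[y0:y1,x0:x1]=d[y0:y1,x0:x1]
    k,l,st,c=cv2.connectedComponentsWithStats(M); i=1+np.argmax(st[1:,4]); print(n,'blk',st[i],c[i],plane(n,c[i],.095))
E
```

```text
side blue [405 156  15  20 153] [413.13071895 164.07843137] [[ 0.49200275 -0.19307831  0.065     ]]
side blk [247 240  22  27 361] [257.12742382 254.24099723] [[0.52539347 0.27164514 0.095     ]]
top blue [421 242  14  20 116] [427.39655172 251.52586207] [[ 0.49237881 -0.18955107  0.065     ]]
top blk [199 219  23  23 285] [209.72280702 230.08070175] [[0.53907843 0.24745229 0.095     ]]
```

View pics/m.png

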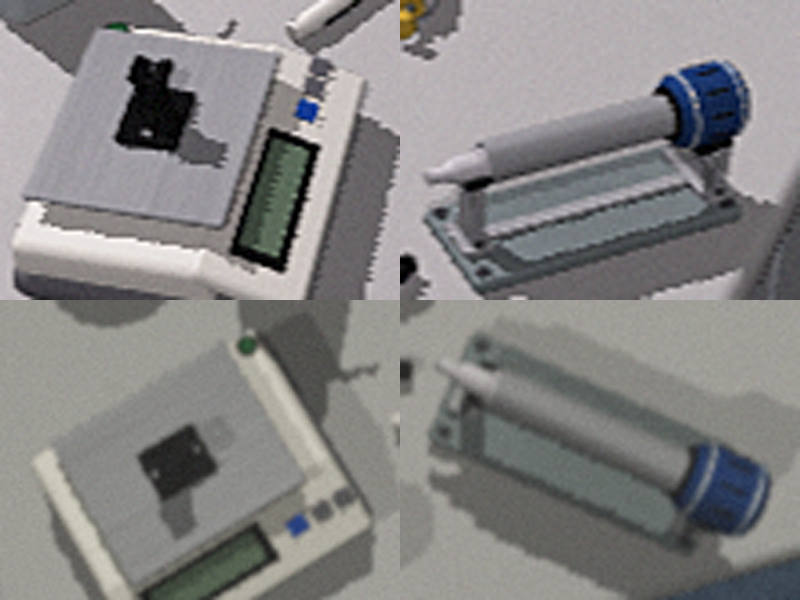

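The mosaic shows a flat black base flange around (177,462) in the lower-left panel. In the side panel the V block stands above it near (150,72). I'll enhance the dark region and fit the plate and the probe axis.

Run:
```python
from h import *
S=cv2.imread('pics/side0.png');T=cv2.imread('pics/top0.png')
def crop(I,x,y,w,h,g): return cv2.resize(np.clip(I[y:y+h,x:x+w].astype(float)*g,0,255).astype(np.uint8),(400,400),interpolation=cv2.INTER_CUBIC)
cv2.imwrite('pics/d.png',np.hstack([crop(S,238,232,40,40,4),crop(T,190,210,40,40,3.5)]))
P=lambda m,o,k:np.array(o)+np.array(m)*k-.0
# plate corners from lower left panel (y minus 300)
c=P([(60,150),(225,43),(306,180),(130,281)],(155,180),.31)
w=plane('top',c,.06);print(w.round(4));
for i in range(4):
    e=w[(i+1)%4]-w[i];print(np.linalg.norm(e).round(4),np.degrees(np.arctan2(e[1],e[0])).round(1))
print('center',w.mean(0))
c=P([(100,30),(280,52),(225,228),(22,198)],(215,225),.275)
w=plane('side',c,.06);print(w.round(4),w.mean(0))
for i in range(4):
    e=w[(i+1)%4]-w[i];print(np.linalg.norm(e).round(4),np.degrees(np.arctan2(e[1],e[0])).round(1))
# probe: horn tip & head end
for n,hb,tip,o,k in(('top',(768-400,500-300),(440-400,362-300),(335,200),.28),('side',(747-400,85),(425-400,178),(335,140),.25)):
    w=plane(n,P([hb,tip],o,k),.065);e=w[1]-w[0];print(n,w.round(4),np.linalg.norm(e),np.degrees(np.arctan2(e[1],e[0])))
# tube silhouettes: lines in top panel, mid of two edges
for n,a,o,k in(('top',[(505-400,365-300),(490-400,403-300),(700-400,448-300),(682-400,487-300)],(335,200),.28),('side',[(478-400,146),(492-400,180),(666-400,97),(676-400,133)],(335,140),.25)):
    w=plane(n,P(a,o,k),.065);m=np.array([(w[0]+w[1])/2,(w[2]+w[3])/2]);e=m[0]-m[1]
    print(n,'tube',m.round(4),np.linalg.norm(w[0]-w[1]),np.linalg.norm(e),np.degrees(np.arctan2(e[1],e[0])))
```

```text
[[0.5502 0.3278 0.06  ]
 [0.6178 0.2256 0.06  ]
 [0.5294 0.1731 0.06  ]
 [0.468  0.2817 0.06  ]]
0.1225 -56.5
0.1028 -149.3
0.1247 119.5
0.0943 29.3
center [0.54134144 0.25205019 0.06      ]
[[0.618  0.2305 0.06  ]
 [0.5311 0.1757 0.06  ]
 [0.4639 0.2835 0.06  ]
 [0.5544 0.3389 0.06  ]] [0.5418514  0.25713065 0.06      ]
0.1027 -147.8
0.127 121.9
0.1061 31.5
0.1256 -59.6
top [[ 0.483  -0.211   0.065 ]
 [ 0.5645 -0.0247  0.065 ]] 0.20341455165472053 66.37325369889987
side [[ 0.4832 -0.2162  0.065 ]
 [ 0.568  -0.0205  0.065 ]] 0.2133237894533067 66.59894963396849
top tube [[ 0.5514 -0.0576  0.065 ]
 [ 0.5021 -0.1675  0.065 ]] 0.023810804085825713 0.12050418544681908 65.84072726391616
side tube [[ 0.5517 -0.0537  0.065 ]
 [ 0.4997 -0.1616  0.065 ]] 0.03204142290932967 0.11976625430300268 64.27438633000325
```

View pics/d.png

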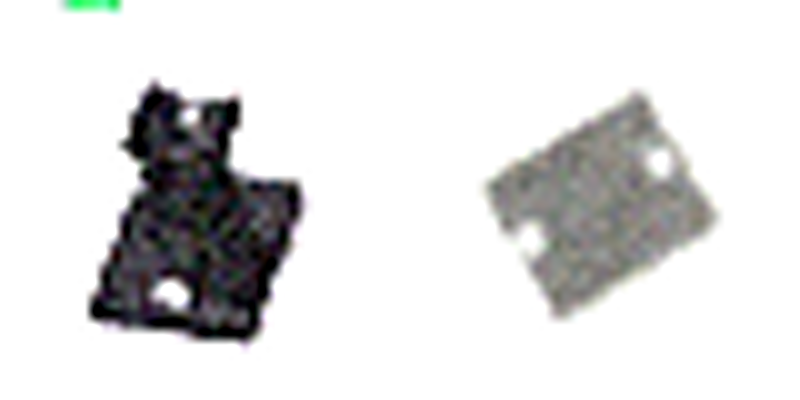

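Black flange centre in the top view is at pixel (210.1,230.4), and the V block in the side view is near (256.5,243.5). Groove yaw is about 120.5° and probe yaw about 66°.

```bash
cat >> h.py <<'E'
def to(x,y,z,yaw):
    "shift in tool axes and spin to put tool x axis along +-yaw (deg), TCP at x,y,z"
    o=r.get_obs(); M=R.from_rotvec(o['orientation']).as_matrix()
    d=M.T@(np.array([x,y,z])-o['tcp_pos']); c=np.degrees(np.arctan2(M[1,0],M[0,0]))
    s=-((yaw-c+90)%180-90)   # tool z is down
    print('now',o['tcp_pos'].round(4),'yaw',c.round(2),'tilt',np.degrees(np.arccos(-M[2,2])).round(2),'shift',d.round(4),'spin',np.radians(s).round(4),'alt',np.radians(s-180*np.sign(s)).round(3),'j7',o['joints'][6].round(2))
E
python3 - <<'E'
from h import *
print(plane('top',[(210.1,230.4)],.064),plane('side',[(256.5,243.5)],.097))
to(.5144,-.139,.2,66)
E
```

```text
[[0.54105007 0.25308102 0.064     ]] [[0.54535586 0.2546699  0.097     ]]
now [ 0.2475 -0.6274  0.2304] yaw 21.53 tilt 0.1 shift [ 0.4275 -0.3563  0.0309] spin -0.7761 alt 2.365 j7 -0.08
```

>>> {"method": "play_rows", "body": {
  "targets": "-1 0.028 -0.023 0 -0.05; -1 0.055 -0.046 0 -0.1; -1 0.082 -0.068 0 -0.15; -1 0.109 -0.091 0 -0.2; -1 0.136 -0.113 0 -0.25; -1 0.163 -0.136 0 -0.3; -1 0.19 -0.158 0 -0.35; -1 0.214 -0.178 0 -0.4",
  "squeeze": 120
}}

```text
clock: 0.77
tcp_pos: [0.3822, -0.3814, 0.2311]
orientation: [-2.906, -1.193, -0.0]
contact_force: [1.2, 0.2, -0.5]
grip_width: 0.0859
gripper_force: 0.0
```

```bash
python3 -c "
from h import *
to(.5144,-.139,.18,66)"
```

```text
now [ 0.3822 -0.3814  0.2311] yaw 44.65 tilt 0.03 shift [ 0.2644 -0.0796  0.0512] spin -0.3727 alt 2.769 j7 -0.17
```

>>> {"method": "play_rows", "body": {
  "targets": "-1 0.035 -0.01 0.005 -0.05; -1 0.07 -0.021 0.01 -0.1; -1 0.105 -0.031 0.015 -0.15; -1 0.14 -0.042 0.02 -0.2; -1 0.175 -0.052 0.03 -0.25; -1 0.21 -0.063 0.04 -0.3; -1 0.24 -0.072 0.045 -0.35; -1 0.2644 -0.0796 0.0512 -0.3727"
}}

```text
clock: 1.43
tcp_pos: [0.5153, -0.1389, 0.1796]
orientation: [-2.633, -1.712, -0.001]
contact_force: [0.1, 0.1, 0.2]
grip_width: 0.0856
gripper_force: 0.0
```

>>> {"method": "play_rows", "body": {
  "targets": "-1 0 0 0 0; -1 0 0 0 0;-1 0 0 0 0"
}}

```text
clock: 1.68
tcp_pos: [0.514, -0.1425, 0.1798]
orientation: [-2.638, -1.705, 0.002]
contact_force: [-0.1, -0.8, -0.1]
grip_width: 0.0855
gripper_force: 0.0
```

Run:
```python
from h import *
to(.5144,-.139,.18,66)
S=r.grab_frame('side')[...,::-1];T=r.grab_frame('top')[...,::-1]
def crop(I,x,y,w,h): return cv2.resize(I[y:y+h,x:x+w],(400,400),interpolation=cv2.INTER_CUBIC)
cv2.imwrite('pics/h.png',np.hstack([crop(S,330,110,110,110),crop(T,335,180,110,110)]))
```

```text
now [ 0.514  -0.1425  0.1798] yaw 65.76 tilt 0.06 shift [ 0.0034 -0.0011 -0.0002] spin -0.0042 alt 3.137 j7 -0.4
```

View pics/h.png

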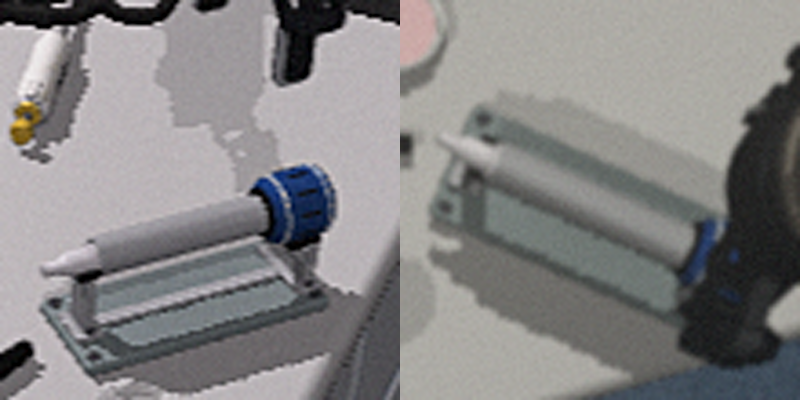

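The side crop shows the probe undisturbed at rest, with the open finger above it near (295,50). The top crop shows the hand over the head. Now I'll descend.

>>> {"method": "play_rows", "body": {
  "targets": "-1 0.0034 -0.0011 0.03 -0.004; -1 0.0034 -0.0011 0.06 -0.004; -1 0.0034 -0.0011 0.085 -0.004; -1 0.0034 -0.0011 0.11 -0.004; -1 0.0034 -0.0011 0.125 -0.004; -1 0.0034 -0.0011 0.134 -0.004; -1 0.0034 -0.0011 0.134 -0.004; -1 0.0034 -0.0011 0.134 -0.004"
}}

```text
clock: 2.45
tcp_pos: [0.5149, -0.139, 0.0465]
orientation: [2.635, 1.71, -0.0]
contact_force: [0.4, 1.8, 0.2]
grip_width: 0.0855
gripper_force: 0.0
```

Run:
```python
from h import *
to(.5144,-.139,.046,66)
o=r.get_obs();print(o['contact_force'],o['moment'])
S=r.grab_frame('side')[...,::-1];T=r.grab_frame('top')[...,::-1]
def crop(I,x,y,w,h): return cv2.resize(I[y:y+h,x:x+w],(400,400),interpolation=cv2.INTER_CUBIC)
cv2.imwrite('pics/g.png',np.hstack([crop(S,330,110,110,110),crop(T,335,180,110,110)]))
```

```text
now [ 0.5149 -0.139   0.0465] yaw 65.97 tilt 0.02 shift [-0.0002 -0.0005  0.0005] spin -0.0006 alt 3.141 j7 -0.5
[0.36976042 1.76568634 0.2036467 ] [-0.03046944  0.01290498  0.00256377]
```

View pics/g.png

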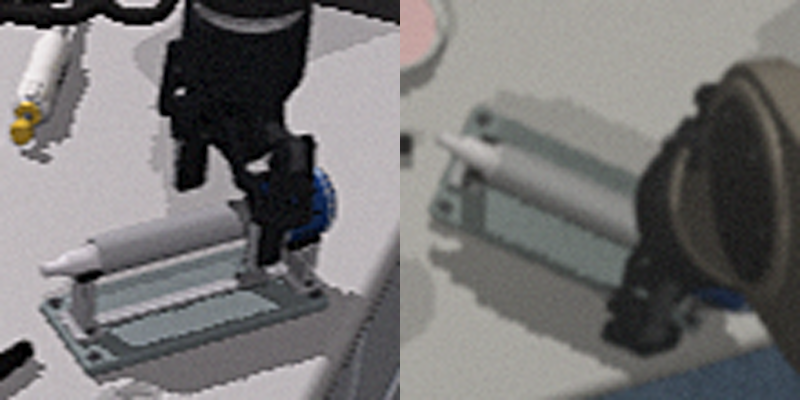

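The fingers straddle the tube just short of the head, near (265,200) in the side crop. Closing.

>>> {"method": "play_rows", "body": {
  "targets": "1 0 0 0 0; 1 0 0 0 0; 1 0 0 0 0; 1 0 0 0 0; 1 0 0 0 0; 1 0 0 0 0; 1 0 0 0 0; 1 0 0 0 0",
  "squeeze": 120
}}

```text
clock: 3.22
tcp_pos: [0.5117, -0.1371, 0.046]
orientation: [-2.631, -1.709, 0.008]
contact_force: [-9.0, 4.3, 11.3]
grip_width: 0.023
gripper_force: 117.0
```

>>> {"method": "play_rows", "body": {
  "targets": "1 0 0 0 0; 1 0 0 0 0; 1 0 0 0 0; 1 0 0 0 0"
}}

```text
clock: 3.55
tcp_pos: [0.5117, -0.1371, 0.046]
orientation: [-2.631, -1.709, 0.007]
contact_force: [-8.3, 4.7, 11.8]
grip_width: 0.0228
gripper_force: 117.0
```

Run:
```python
from h import *
to(.5144,-.139,.046,66)
o=r.get_obs();print(o['contact_force'],o['moment'],o['gripper_force'],o['grip_width'])
```

```text
now [ 0.5117 -0.1371  0.046 ] yaw 66.01 tilt 0.37 shift [-0.0006  0.0032 -0.    ] spin 0.0002 alt -3.141 j7 -0.5
[-8.30471553  4.69597058 11.83256257] [ 0.89356086  1.98552115 -0.2316299 ] 117.04748868942261 0.022805832320757037
```

>>> {"method": "play_rows", "body": {
  "targets": "1 0 -0.001 -0.001 0; 1 0 -0.002 -0.002 0; 1 0 -0.003 -0.003 0; 1 0 -0.0035 -0.0045 0; 1 0 -0.0035 -0.006 0; 1 0 -0.0035 -0.008 0; 1 0 -0.0035 -0.008 0; 1 0 -0.0035 -0.008 0"
}}

```text
clock: 4.22
tcp_pos: [0.512, -0.1369, 0.0543]
orientation: [2.634, 1.712, 0.001]
contact_force: [-0.3, -0.3, -5.6]
grip_width: 0.0229
gripper_force: 117.7
```

>>> {"method": "play_rows", "body": {
  "targets": "1 0 0 0 0; 1 0 0 0 0; 1 0 0 0 0"
}}

```text
clock: 4.47
tcp_pos: [0.5116, -0.1368, 0.054]
orientation: [-2.634, -1.712, 0.0]
contact_force: [-0.8, -0.3, -4.0]
grip_width: 0.023
gripper_force: 117.7
```

```bash
cat >> h.py <<'E'
def wrench(n=12):
    a=[]
    for i in range(n):
        r.grab_frame('top'); o=r.get_obs(); M=R.from_rotvec(o['orientation']).as_matrix(); a.append(np.r_[o['contact_force'],M.T@o['contact_force'],M.T@o['moment'],o['moment']])
    a=np.array(a); print('F',a[:,:3].mean(0).round(2),'Ft',a[:,3:6].mean(0).round(2),'Mt',a[:,6:9].mean(0).round(4),'sd',a.std(0).round(3)); return a.mean(0)
E
python3 - <<'E'
from h import *
to(.5117,-.1371,.054,66)
wrench()
o=r.get_obs();print(o['gripper_force'],o['grip_width'])
S=r.grab_frame('side')[...,::-1];T=r.grab_frame('top')[...,::-1]
def crop(I,x,y,w,h): return cv2.resize(I[y:y+h,x:x+w],(400,400),interpolation=cv2.INTER_CUBIC)
cv2.imwrite('pics/l.png',np.hstack([crop(S,335,140,90,80),crop(T,335,180,110,110)]))
E
```

```text
now [ 0.5116 -0.1368  0.054 ] yaw 66.03 tilt 0.01 shift [-0.0002  0.0002  0.    ] spin 0.0005 alt -3.141 j7 -0.5
F [-0.06  0.2  -4.5 ] Ft [ 0.16 -0.13  4.5 ] Mt [ 0.0051 -0.0624 -0.0074] sd [0.365 0.584 0.541 0.542 0.425 0.541 0.031 0.036 0.012 0.032 0.035 0.012]
117.70390748977661 0.0232505966065905
```

View pics/l.png

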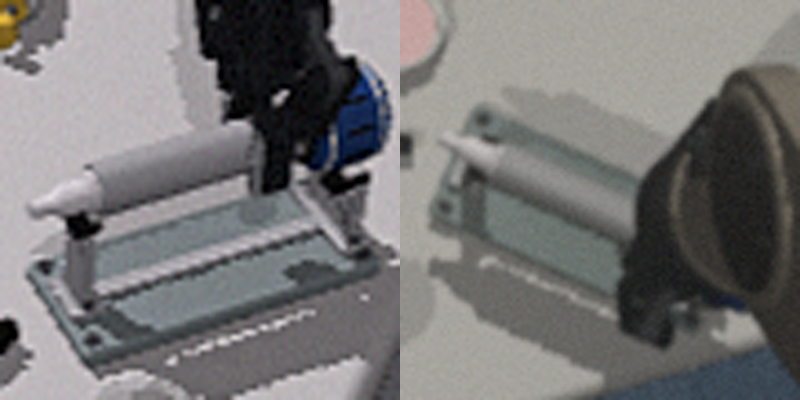

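The probe is lifted about 8 mm and roughly level, with the head clear of its yoke. It weighs about 4.5 N, and the moment puts the balance about 14 mm towards the horn. I'll set it down, open, and take the zero reading.

>>> {"method": "play_rows", "body": {
  "targets": "1 0 0 0.0015 0; 1 0 0 0.003 0; 1 0 0 0.0045 0; 1 0 0 0.006 0; 1 0 0 0.0075 0; 1 0 0 0.008 0; 1 0 0 0.008 0; 1 0 0 0.008 0"
}}

```text
clock: 5.83
tcp_pos: [0.5116, -0.1371, 0.0463]
orientation: [2.635, 1.711, -0.0]
contact_force: [-2.6, -0.6, 2.1]
grip_width: 0.0234
gripper_force: 118.4
```

>>> {"method": "play_rows", "body": {
  "targets": "-1 0 0 0 0; -1 0 0 0 0; -1 0 0 0 0; -1 0 0 0 0; -1 0 0 0 0; -1 0 0 0 0; -1 0 0 0 0; -1 0 0 0 0"
}}

```text
clock: 6.5
tcp_pos: [0.5117, -0.1368, 0.0461]
orientation: [2.634, 1.712, 0.0]
contact_force: [-0.5, -0.1, -0.1]
grip_width: 0.0854
gripper_force: 0.0
```

Run:
```python
from h import *
c=np.array([.5117,-.1371])+.014*np.array([.407,.9135]); print(c)
wrench(20)
to(*c,.046,66)
print(r.get_obs()['grip_width'])
```

```text
[ 0.517398 -0.124311]
F [0.05 0.01 0.06] Ft [ 0.03  0.04 -0.06] Mt [-0.0037  0.0139  0.0079] sd [0.658 0.546 0.587 0.622 0.587 0.587 0.03  0.03  0.04  0.029 0.03  0.04 ]
now [ 0.5117 -0.1369  0.0461] yaw 66.03 tilt 0.0 shift [0.0138 0.0001 0.0001] spin 0.0005 alt -3.141 j7 -0.51
0.0851606549298298
```

>>> {"method": "play_rows", "body": {
  "targets": "-1 0.005 0 0 0; -1 0.01 0 0 0; -1 0.015 0 0 0; -1 0.015 0 0 0; 1 0.015 0 0 0; 1 0.015 0 0 0; 1 0.015 0 0 0; 1 0.015 0 0 0"
}}

```text
clock: 8.17
tcp_pos: [0.5176, -0.1234, 0.0461]
orientation: [2.634, 1.711, -0.0]
contact_force: [0.1, -0.0, 0.2]
grip_width: 0.039
gripper_force: 0.0
```

>>> {"method": "play_rows", "body": {
  "targets": "1 0 0 0 0; 1 0 0 0 0; 1 0 0 0 0; 1 0 0 0 0; 1 0 0 0 0; 1 0 0 0 0; 1 0 0 0 0"
}}

```text
clock: 8.75
tcp_pos: [0.5181, -0.1235, 0.0465]
orientation: [2.634, 1.71, 0.001]
contact_force: [-1.2, -0.9, 5.6]
grip_width: 0.0229
gripper_force: 117.4
```

>>> {"method": "play_rows", "body": {
  "targets": "1 0 0 -0.0015 0; 1 0 0 -0.003 0; 1 0 0 -0.0045 0; 1 0 0 -0.006 0; 1 0 0 -0.008 0; 1 0 0 -0.008 0; 1 0 0 -0.008 0; 1 0 0 -0.008 0"
}}

```text
clock: 9.42
tcp_pos: [0.5178, -0.1231, 0.0541]
orientation: [2.634, 1.712, -0.0]
contact_force: [-0.1, -0.4, -4.2]
grip_width: 0.0228
gripper_force: 117.7
```

Run:
```python
from h import *
to(.5177,-.1236,.054,66)
wrench(40)
o=r.get_obs();print(o['gripper_force'],o['grip_width'])
```

```text
now [ 0.5178 -0.1231  0.0541] yaw 66.04 tilt 0.0 shift [-0.0005  0.0001  0.0001] spin 0.0007 alt -3.141 j7 -0.53
F [-0.06 -0.12 -4.42] Ft [-0.13 -0.01  4.42] Mt [ 0.0044 -0.035  -0.0048] sd [0.419 0.594 0.51  0.527 0.501 0.51  0.027 0.031 0.025 0.03  0.029 0.025]
117.69863963127136 0.022584172626339587
```

Run:
```python
from h import *
S0=cv2.imread('pics/side0.png');S=r.grab_frame('side')[...,::-1].copy();cv2.imwrite('pics/l2s.png',S)
L=cv2.imread('pics/l.png')
U=lambda I:cv2.resize(I,None,fx=8,fy=8,interpolation=cv2.INTER_CUBIC)
def proj(p):
    c=r.camera_info('side');f=200/np.tan(np.radians(c['fov_y']/2))
    q=R.from_rotvec(c['rotation']).inv().apply(np.array(p)-c['position']);return np.array([c['cx']+f*q[0]/q[2],c['cy']+f*q[1]/q[2]])
c=np.array([.5243,-.1172,.065]);u=np.array([.407,.9135,0])  # probe origin
for x in(.1,.085,.05,-.08,-.095):
    a=proj(c+u*x);b=proj(c+u*x+[0,0,.008]);
    p=np.round(a).astype(int);w=9
    t=U(S0[p[1]-w:p[1]+w,p[0]-w:p[0]+w]);big=U(S[p[1]-w-8:p[1]+w+8,p[0]-w-8:p[0]+w+8])
    m=cv2.matchTemplate(big,t,cv2.TM_CCOEFF_NORMED);_,v,_,l=cv2.minMaxLoc(m)
    print(x,a.round(1),'moved',np.array(l)/8-8,'expected',(b-a).round(2),round(v,3))
cv2.imwrite('pics/cmp.png',np.hstack([cv2.resize(I[140:215,335:435],(400,300),interpolation=cv2.INTER_CUBIC) for I in(S0,S)]))
```

```text
0.1 [343.8 183.9] moved [-0.125 -2.375] expected [ 0.1  -2.81] 0.904
0.085 [349.8 182.3] moved [ 0.125 -2.25 ] expected [ 0.13 -2.81] 0.864
0.05 [363.5 178.4] moved [ 1.875 -2.875] expected [ 0.19 -2.8 ] 0.903
-0.08 [412.6 164.6] moved [ 0.375 -2.5  ] expected [ 0.39 -2.77] 0.702
-0.095 [418.  163.1] moved [ 0.375 -2.625] expected [ 0.41 -2.76] 0.98
```

View pics/cmp.png

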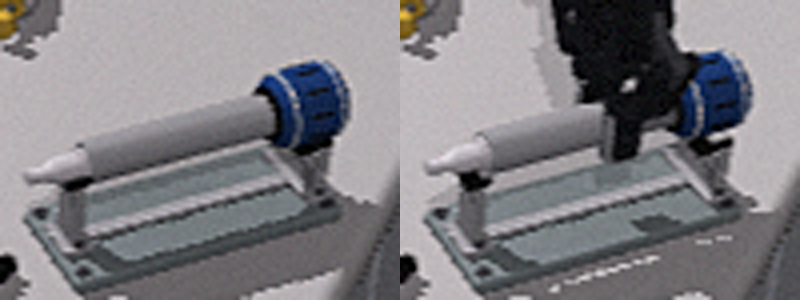

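The probe came up level; the right panel shows the head and horn raised by about the same amount. It's held firmly, so I'll average more moment samples here.

Run:
```python
from h import *
wrench(30)
```

```text
F [-0.15 -0.16 -4.38] Ft [-0.21 -0.08  4.38] Mt [ 0.0198 -0.0315 -0.0059] sd [0.442 0.588 0.465 0.555 0.483 0.465 0.035 0.029 0.031 0.029 0.034 0.031]
```

>>> {"method": "play_rows", "body": {
  "targets": "1 0 0 0.0015 0; 1 0 0 0.003 0; 1 0 0 0.0045 0; 1 0 0 0.006 0; 1 0 0 0.0075 0; 1 0 0 0.008 0; 1 0 0 0.008 0; 1 0 0 0.008 0"
}}

```text
clock: 13.63
tcp_pos: [0.518, -0.1234, 0.0467]
orientation: [2.634, 1.71, 0.0]
contact_force: [-2.4, -1.0, 4.9]
grip_width: 0.0229
gripper_force: 118.9
```

>>> {"method": "play_rows", "body": {
  "targets": "-1 0 0 0 0; -1 0 0 0 0; -1 0 0 0 0; -1 0 0 0 0; -1 0.003 0 0 0; -1 0.006 0 0 0; -1 0.006 0 0 0; 1 0.006 0 0 0"
}}

```text
clock: 14.3
tcp_pos: [0.5205, -0.1172, 0.0461]
orientation: [-2.634, -1.713, -0.0]
contact_force: [-0.7, 0.1, -0.7]
grip_width: 0.0754
gripper_force: 0.0
```

>>> {"method": "play_rows", "body": {
  "targets": "1 0 0 0 0; 1 0 0 0 0; 1 0 0 0 0; 1 0 0 0 0; 1 0 0 0 0; 1 0 0 0 0; 1 0 0 0 0; 1 0 0 0 0"
}}

```text
clock: 14.97
tcp_pos: [0.5207, -0.1179, 0.0466]
orientation: [2.634, 1.71, 0.001]
contact_force: [-0.6, -0.4, 5.3]
grip_width: 0.0228
gripper_force: 117.4
```

>>> {"method": "play_rows", "body": {
  "targets": "1 0 0 0 0; 1 0 0 0 0; 1 0 0 -0.003 0; 1 0 0 -0.006 0; 1 0 0 -0.009 0; 1 0 0 -0.012 0; 1 0 0 -0.012 0; 1 0 0 -0.012 0"
}}

```text
clock: 15.63
tcp_pos: [0.5202, -0.1177, 0.0582]
orientation: [2.634, 1.712, 0.0]
contact_force: [0.1, 0.8, -3.9]
grip_width: 0.0228
gripper_force: 117.7
```

Run:
```python
from h import *
wrench(30)
to(.541,.253,.145,120.5)
```

```text
F [-0.03 -0.03 -4.4 ] Ft [-0.04 -0.01  4.4 ] Mt [-0.0098  0.0354 -0.0023] sd [0.478 0.484 0.68  0.5   0.461 0.68  0.024 0.032 0.029 0.03  0.027 0.029]
now [ 0.5202 -0.1176  0.0581] yaw 66.03 tilt 0.0 shift [ 0.3471 -0.1316 -0.0869] spin -0.9507 alt 2.191 j7 -0.53
```

Per-grip estimates: 13.9, 22.7 and 13 mm from the first grip point, mean about 16.5 mm, so the balance is about 4.5 mm headward of the current grip. I'll lift and carry, and sample the moment again at the new posture.

>>> {"method": "play_rows", "body": {
  "targets": "1 0 0 -0.01 0; 1 0 0 -0.025 0; 1 0 0 -0.04 0; 1 0 0 -0.055 0; 1 0 0 -0.07 0; 1 0 0 -0.082 0; 1 0 0 -0.087 0; 1 0 0 -0.087 0"
}}

```text
clock: 17.8
tcp_pos: [0.5211, -0.1178, 0.1467]
orientation: [2.633, 1.71, 0.003]
contact_force: [1.0, -0.9, -5.3]
grip_width: 0.0225
gripper_force: 117.9
```

>>> {"method": "play_rows", "body": {
  "targets": "1 0 0 0 0; 1 0.01 -0.004 0 -0.03; 1 0.03 -0.011 0 -0.09; 1 0.05 -0.019 0 -0.15; 1 0.075 -0.028 0 -0.22; 1 0.1 -0.038 0 -0.3; 1 0.125 -0.047 0 -0.37; 1 0.14 -0.053 0 -0.4"
}}

```text
clock: 18.47
tcp_pos: [0.5281, 0.0382, 0.145]
orientation: [-2.227, -2.213, -0.003]
contact_force: [0.2, 0.5, -4.1]
grip_width: 0.0232
gripper_force: 118.1
```

Run:
```python
from h import *
to(.541,.253,.145,120.5)
```

```text
now [0.5281 0.0382 0.145 ] yaw 89.63 tilt 0.16 shift [0.2149 0.0115 0.0006] spin -0.5389 alt 2.603 j7 -0.41
```

>>> {"method": "play_rows", "body": {
  "targets": "1 0.02 0.001 0 -0.06; 1 0.05 0.003 0 -0.13; 1 0.08 0.004 0 -0.21; 1 0.11 0.006 0 -0.29; 1 0.14 0.008 0 -0.36; 1 0.17 0.009 0 -0.44; 1 0.2 0.011 0 -0.51; 1 0.215 0.0115 0 -0.539"
}}

```text
clock: 19.13
tcp_pos: [0.5431, 0.2522, 0.1452]
orientation: [-1.561, -2.724, -0.004]
contact_force: [0.3, 1.4, -3.8]
grip_width: 0.0226
gripper_force: 118.1
```

>>> {"method": "play_rows", "body": {
  "targets": "1 0 0 0 0; 1 0 0 0 0; 1 0 0 0 0; 1 0 0 0 0; 1 0 0 0 0"
}}

```text
clock: 19.55
tcp_pos: [0.5444, 0.245, 0.1449]
orientation: [1.577, 2.716, -0.002]
contact_force: [0.0, 0.4, -4.0]
grip_width: 0.023
gripper_force: 118.1
```

Run:
```python
from h import *
to(.542,.254,.145,120.5)
wrench(25)
S=r.grab_frame('side')[...,::-1].copy();T=r.grab_frame('top')[...,::-1].copy()
cv2.imwrite('pics/s3.png',S);cv2.imwrite('pics/t3.png',T)
def crop(I,x,y,w,h): return cv2.resize(I[y:y+h,x:x+w],(400,400),interpolation=cv2.INTER_CUBIC)
cv2.imwrite('pics/c3.png',np.hstack([crop(S,200,195,110,110),crop(T,140,160,130,130)]))
```

```text
now [0.5444 0.245  0.1449] yaw 119.72 tilt 0.06 shift [ 0.009   0.0024 -0.0001] spin -0.0136 alt 3.128 j7 -0.32
F [-0.01  0.1  -4.39] Ft [0.09 0.05 4.39] Mt [-0.0038  0.0354 -0.0064] sd [0.449 0.562 0.558 0.534 0.482 0.558 0.024 0.022 0.036 0.019 0.026 0.036]
```

View pics/c3.png

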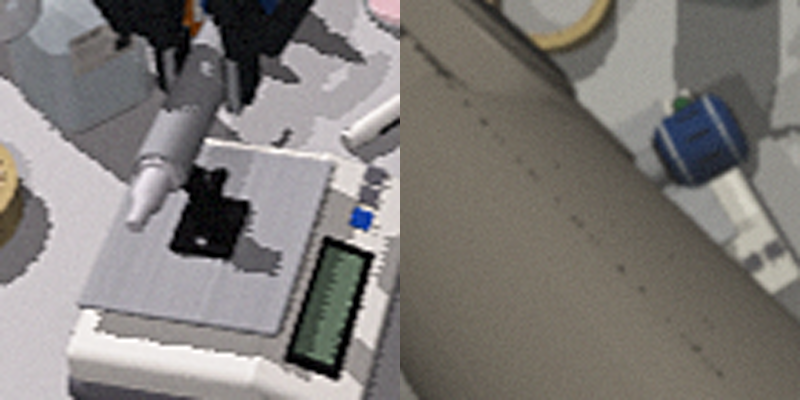

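In the side crop the horn tip is at about (135,220) and the saddle's V block is just below the tube, near (205,180). In the top crop the head is at (702,140). The probe's known pose lets me calibrate both cameras locally.

Run:
```python
from h import *
from scipy.optimize import least_squares
o=r.get_obs();M=R.from_rotvec(o['orientation']).as_matrix();t=o['tcp_pos']
X=M[:,0];Y=M[:,1]; z=t[2]+.019
def rep(n,name,uv,zz):
    p=plane(n,uv,zz)[0]-t; print(n,name,'along',(p@X).round(4),'lat',(p@Y).round(4))
# blue head now, tip now
h=cv2.cvtColor(cv2.imread('pics/t3.png'),cv2.COLOR_BGR2HSV);b=cv2.inRange(h,(100,130,50),(125,255,255))
b[:180]=0;b[230:]=0;b[:,:222]=0;b[:,262:]=0
pts=cv2.findNonZero(b);rc=cv2.minAreaRect(pts);print('head rect',rc)
bx=cv2.boxPoints(rc);rep('top','head c',rc[0],z)
for q in bx: rep('top',' corner',q,z)
rep('side','tip',(237.1,255.5),z)
# tube end shoulder/horn root in side: collar ends at panel (137,163)-(187,183)
rep('side','collarL',(200+137*.275,195+163*.275),z);rep('side','collarR',(200+187*.275,195+183*.275),z)
# saddle relative to TCP
rep('top','flange',(210.1,230.4),.064)
c=r.camera_info('side');f=200/np.tan(np.radians(c['fov_y']/2))
def proj(p):
    q=R.from_rotvec(c['rotation']).inv().apply(np.array(p)-c['position']);return np.c_[c['cx']+f*q[:,0]/q[:,2],c['cy']+f*q[:,1]/q[:,2]]
a=np.radians(120.5);gy=np.array([np.cos(a),np.sin(a),0]);gx=np.array([gy[1],-gy[0],0])
def corners(s): return np.array([[s[0],s[1],.1013]+gx*i*.011+gy*j*.008 for i in(-1,1) for j in(-1,1)])
g=lambda s:(lambda u:[(u[:,0].min()+u[:,0].max())/2-256.25,u[:,1].min()-240.5])(proj(corners(s)))
s=least_squares(g,[.542,.254]).x;u=proj(corners(s));print('V side',s,u.round(1).tolist(),np.ptp(u[:,0]))
d=np.array([s[0],s[1],0])-t;print('along',d@X,'lat',d@Y)
```

```text
head rect ((235.39886474609375, 202.43820190429688), (15.793968200683594, 23.107954025268555), 57.9946174621582)
top head c along -0.0699 lat 0.0046
top  corner along -0.0487 lat 0.0182
top  corner along -0.0901 lat 0.0201
top  corner along -0.0911 lat -0.0091
top  corner along -0.0499 lat -0.0108
side tip along 0.1035 lat 0.0023
side collarL along 0.0682 lat 0.0136
side collarR along 0.0758 lat -0.0136
top flange along 0.0072 lat 0.0006
V side [0.54067676 0.25905328] [[263.2, 242.2], [260.7, 248.1], [251.9, 240.5], [249.3, 246.4]] 13.814672297332493
along 0.01253675170420528 lat 0.0032857079538889168
```

Top and side views, corrected with the known probe pose, agree: the saddle middle is about +10.5 mm along tool x with about 0 lateral offset. I'll move to +17.5 mm, which puts the balance 7 mm behind the grip over the middle, come down to just above the V, and check.

>>> {"method": "play_rows", "body": {
  "targets": "1 0.004 0 0 -0.004; 1 0.009 0 0.005 -0.008; 1 0.014 0 0.012 -0.0136; 1 0.0175 0 0.02 -0.0136; 1 0.0175 0 0.03 -0.0136; 1 0.0175 0 0.037 -0.0136; 1 0.0175 0 0.04 -0.0136; 1 0.0175 0 0.04 -0.0136"
}}

```text
clock: 21.57
tcp_pos: [0.5349, 0.261, 0.1036]
orientation: [-1.556, -2.728, 0.003]
contact_force: [0.7, -0.4, -4.2]
grip_width: 0.023
gripper_force: 118.2
```

>>> {"method": "play_rows", "body": {
  "targets": "1 0 0 0 0; 1 0 0 0 0; 1 0 0 0 0; 1 0 0 0 0"
}}

```text
clock: 21.9
tcp_pos: [0.5358, 0.2618, 0.1056]
orientation: [1.556, 2.728, 0.001]
contact_force: [0.1, 0.1, -4.7]
grip_width: 0.0233
gripper_force: 118.2
```

Run:
```python
from h import *
to(.539-.508*.007,.254+.86*.007,.104,120.5)
S=r.grab_frame('side')[...,::-1].copy();cv2.imwrite('pics/s4.png',S)
c=S[215:275,220:300]; g=(255*(c/255.)**.5).astype(np.uint8)
cv2.imwrite('pics/c4.png',cv2.resize(g,(800,600),interpolation=cv2.INTER_CUBIC))
```

```text
now [0.5358 0.2618 0.1056] yaw 120.6 tilt 0.05 shift [-0.0014 -0.0012  0.0016] spin 0.0017 alt -3.14 j7 -0.37
```

View pics/c4.png

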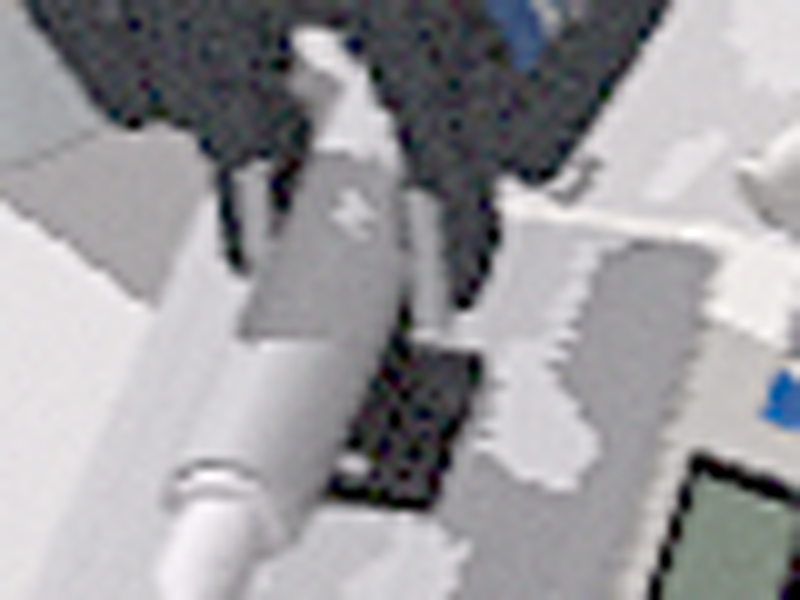

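The probe is level over the saddle. The grey finger pads are at about x 240–270 and 410–445 in the crop, with the right tip at (430,335), i.e. pixel (263,248.5). The V is hidden behind the tube. I'll use the pads to get the side camera's local bias.

Run:
```python
from h import *
o=r.get_obs();M=R.from_rotvec(o['orientation']).as_matrix();t=o['tcp_pos'];X=M[:,0];Y=M[:,1]
c=r.camera_info('side');f=200/np.tan(np.radians(c['fov_y']/2))
def proj(p):
    q=R.from_rotvec(c['rotation']).inv().apply(np.array(p)-c['position']);return np.array([c['cx']+f*q[0]/q[2],c['cy']+f*q[1]/q[2]])
for s in(-.013,.013): print('pad near tip inner',s,proj(t+.011*X+s*Y).round(1), 'mid-height',proj(t+.011*X+s*Y+[0,0,.019]).round(1))
ax=t+[0,0,.019]
for a in(.067,.102,.0667): print(a,proj(ax+a*X).round(1),[proj(ax+a*X+s*Y).round(1).tolist() for s in(-.013,.013)])
I=cv2.imread('pics/s4.png').astype(int).sum(2)//3
for v in(236,240,244,260,270): print(v,I[v,236:270].tolist())
```

```text
pad near tip inner -0.013 [261.9 249.9] mid-height [261.1 242.5]
pad near tip inner 0.013 [248.3 247.9] mid-height [247.4 240.5]
0.067 [244.7 263.9] [[251.9, 265.0], [237.6, 262.8]]
0.102 [238.3 278.9] [[245.7, 280.1], [230.9, 277.8]]
0.0667 [244.8 263.7] [[252.0, 264.8], [237.6, 262.6]]
236 [112, 109, 105, 134, 178, 138, 1, 22, 72, 104, 84, 34, 27, 71, 86, 90, 85, 135, 171, 155, 146, 117, 88, 64, 60, 104, 100, 73, 21, 10, 19, 17, 11, 10]
240 [109, 134, 170, 179, 179, 144, 48, 0, 42, 94, 92, 72, 82, 86, 90, 93, 96, 101, 90, 89, 93, 95, 87, 84, 65, 72, 101, 83, 25, 17, 23, 12, 3, 73]
244 [146, 176, 176, 168, 169, 170, 171, 178, 152, 82, 80, 83, 85, 93, 97, 94, 92, 90, 88, 90, 88, 87, 80, 62, 27, 64, 108, 94, 62, 13, 5, 24, 107, 153]
260 [170, 167, 181, 187, 179, 176, 176, 166, 157, 139, 122, 112, 100, 88, 90, 75, 64, 53, 63, 60, 28, 3, 6, 14, 6, 0, 9, 12, 0, 62, 107, 105, 95, 142]
270 [202, 231, 227, 210, 195, 169, 155, 132, 109, 85, 85, 104, 134, 149, 152, 142, 150, 148, 142, 150, 147, 139, 159, 171, 172, 164, 167, 171, 178, 181, 151, 89, 92, 91]
```

Side camera lateral bias at the pads is near zero: inner edges observed at 247.5 and 260.9, predicted 247.4 and 261.1. I'll re-measure the V and flange in the first side image at raw pixel precision.

Run:
```python
from h import *
o=r.get_obs();M=R.from_rotvec(o['orientation']).as_matrix();t=o['tcp_pos'];X=M[:,0];Y=M[:,1]
I=cv2.imread('pics/side0.png').astype(float).mean(2)
W=np.clip((120-I)/105,0,1)  # darkness coverage
for v in range(238,268):
    w=I[v,244:272]; k=np.where(w<75)[0]
    print(v,w.astype(int).tolist() if v<253 else '', (244+k.min(),244+k.max()) if len(k) else '')
for name,uv,z in(('flange diag mid',((246.6+268.0)/2,(263+250)/2),.064),):
    p=plane('side',uv,z)[0]-t;print(name,p@X,p@Y)
```

```text
238 [155, 156, 157, 154, 152, 155, 153, 156, 156, 153, 155, 159, 148, 152, 158, 158, 154, 157, 151, 156, 152, 149, 160, 162, 158, 153, 161, 157] 
239 [154, 154, 156, 157, 154, 156, 156, 162, 162, 173, 171, 166, 160, 157, 160, 160, 159, 156, 156, 153, 156, 158, 158, 164, 158, 153, 157, 152] 
240 [158, 155, 157, 151, 153, 160, 161, 148, 85, 30, 88, 150, 170, 170, 168, 169, 177, 164, 169, 166, 153, 159, 156, 160, 159, 155, 162, 155] (np.int64(253), np.int64(253))
241 [158, 156, 158, 156, 154, 160, 170, 131, 28, 0, 10, 26, 93, 160, 151, 82, 67, 50, 126, 161, 160, 160, 163, 161, 159, 160, 162, 156] (np.int64(252), np.int64(261))
242 [155, 160, 154, 158, 155, 164, 156, 88, 1, 0, 9, 5, 27, 43, 24, 11, 12, 0, 73, 142, 161, 161, 162, 160, 155, 163, 159, 152] (np.int64(252), np.int64(262))
243 [157, 158, 155, 157, 158, 167, 120, 19, 5, 13, 4, 8, 55, 69, 7, 17, 3, 0, 67, 139, 169, 152, 151, 161, 157, 160, 156, 158] (np.int64(251), np.int64(262))
244 [157, 151, 158, 157, 165, 171, 122, 5, 0, 19, 8, 13, 36, 37, 15, 19, 4, 10, 90, 140, 135, 132, 147, 155, 163, 160, 156, 154] (np.int64(251), np.int
[... 1131 characters left out ...]
56, 162, 162, 154, 91, 4, 8, 9, 13, 9, 15, 1, 4, 11, 6, 5, 14, 18, 21, 15, 16, 5, 49, 136, 170, 163] (np.int64(251), np.int64(268))
253  (np.int64(250), np.int64(268))
254  (np.int64(250), np.int64(268))
255  (np.int64(250), np.int64(267))
256  (np.int64(249), np.int64(267))
257  (np.int64(249), np.int64(266))
258  (np.int64(248), np.int64(266))
259  (np.int64(248), np.int64(265))
260  (np.int64(248), np.int64(265))
261  (np.int64(247), np.int64(265))
262  (np.int64(247), np.int64(264))
263  (np.int64(247), np.int64(264))
264  (np.int64(248), np.int64(264))
265  (np.int64(254), np.int64(264))
266  (np.int64(261), np.int64(263))
267  
flange diag mid -0.008836264192346366 0.005165255806395451
```

Combined estimate: shift +3 mm in tool y and 0 along. I'll lower gently to just above the expected contact at TCP z of about 0.0915.

>>> {"method": "play_rows", "body": {
  "targets": "1 0 0.001 0 0; 1 0 0.002 0 0; 1 0 0.003 0 0; 1 0 0.003 0.002 0; 1 0 0.003 0.004 0; 1 0 0.003 0.006 0; 1 0 0.003 0.008 0; 1 0 0.003 0.008 0"
}}

```text
clock: 22.62
tcp_pos: [0.5377, 0.2631, 0.0965]
orientation: [-1.556, -2.729, 0.001]
contact_force: [-0.1, 1.0, -4.8]
grip_width: 0.0228
gripper_force: 118.2
```

>>> {"method": "play_rows", "body": {
  "targets": "1 0 0 0.001 0; 1 0 0 0.002 0; 1 0 0 0.003 0; 1 0 0 0.004 0; 1 0 0 0.004 0; 1 0 0 0.004 0"
}}

```text
clock: 23.12
tcp_pos: [0.538, 0.2633, 0.0931]
orientation: [-1.556, -2.729, 0.0]
contact_force: [0.2, -0.4, -3.3]
grip_width: 0.0233
gripper_force: 118.1
```

Run:
```python
from h import *
to(.5358,.2618,.09,120.5); wrench(4)
```

```text
now [0.538  0.2633 0.0931] yaw 120.61 tilt 0.0 shift [-0.0001 -0.0026  0.0031] spin 0.0019 alt -3.14 j7 -0.38
F [ 0.51 -0.01 -4.01] Ft [-0.27  0.43  4.01] Mt [-0.0143  0.0272 -0.0043] sd [0.296 0.378 0.457 0.223 0.425 0.457 0.019 0.036 0.031 0.032 0.024 0.031]
```

>>> {"method": "play_rows", "body": {
  "targets": "1 0 0 0.0007 0; 1 0 0 0.0014 0; 1 0 0 0.002 0; 1 0 0 0.0025 0; 1 0 0 0.0025 0; 1 0 0 0.0025 0"
}}

```text
clock: 23.82
tcp_pos: [0.5384, 0.2635, 0.0909]
orientation: [1.556, 2.729, 0.001]
contact_force: [1.0, 0.3, -1.0]
grip_width: 0.0228
gripper_force: 118.2
```

Run:
```python
from h import *
to(.5358,.2618,.09,120.5); wrench(6)
```

```text
now [0.5384 0.2635 0.0909] yaw 120.61 tilt 0.06 shift [-0.0002 -0.0031  0.0009] spin 0.002 alt -3.14 j7 -0.38
F [ 1.65  0.91 -1.61] Ft [-0.06  1.88  1.61] Mt [-0.3127 -0.0293 -0.0196] sd [0.535 0.633 0.58  0.513 0.65  0.58  0.074 0.021 0.017 0.028 0.072 0.017]
```

First contact, at TCP z of about 0.092. The side force of +1.9 N in tool y says the saddle is about 1.5 mm farther that way. I'll shift and lower.

>>> {"method": "play_rows", "body": {
  "targets": "1 0 0.0008 0 0; 1 0 0.0015 0 0; 1 0 0.0015 0.0005 0; 1 0 0.0015 0.001 0; 1 0 0.0015 0.0015 0; 1 0 0.0015 0.0018 0; 1 0 0.0015 0.0018 0; 1 0 0.0015 0.0018 0"
}}

```text
clock: 24.78
tcp_pos: [0.5393, 0.264, 0.0889]
orientation: [1.556, 2.729, -0.0]
contact_force: [0.2, 0.0, 1.3]
grip_width: 0.023
gripper_force: 118.3
```

Run:
```python
from h import *
to(.5358,.2618,.09,120.5); wrench(8)
```

```text
now [0.5393 0.264  0.0889] yaw 120.61 tilt 0.01 shift [-0.0001 -0.0041 -0.0011] spin 0.0019 alt -3.14 j7 -0.38
F [-0.2  -0.09  1.23] Ft [ 0.03 -0.22 -1.23] Mt [ 0.0818 -0.0308  0.0097] sd [0.285 0.284 0.459 0.315 0.25  0.459 0.029 0.037 0.028 0.039 0.027 0.028]
```

The probe is centred laterally and the pan carries the full weight. I'll relieve the 1.2 N of over-press and soften the grip before releasing.

>>> {"method": "play_rows", "body": {
  "targets": "1 0 0 -0.0003 0; 1 0 0 -0.0006 0; 1 0 0 -0.0006 0; 1 0 0 -0.0006 0; 1 0 0 -0.0006 0; 1 0 0 -0.0006 0",
  "squeeze": 20
}}

```text
clock: 25.68
tcp_pos: [0.5393, 0.264, 0.0894]
orientation: [1.556, 2.729, -0.0]
contact_force: [0.5, 0.9, 0.5]
grip_width: 0.0229
gripper_force: 118.2
```

Run:
```python
from h import *
to(.5358,.2618,.09,120.5); wrench(6)
o=r.get_obs();print(o['gripper_force'],o['grip_width'])
cv2.imwrite('pics/s5.png',r.grab_frame('side')[...,::-1])
```

```text
now [0.5393 0.264  0.0894] yaw 120.61 tilt 0.0 shift [-0.0002 -0.0041 -0.0006] spin 0.002 alt -3.14 j7 -0.38
F [ 0.36 -0.18 -0.05] Ft [-0.34  0.22  0.05] Mt [-0.0161 -0.0296 -0.0092] sd [0.463 0.476 0.626 0.427 0.509 0.626 0.02  0.032 0.028 0.028 0.025 0.028]
118.24493050575256 0.02283913193281046
```

The fully loaded moment suggests the horn side is slightly heavy. Taking all the readings together, moving the probe 3 mm headward centres the range. I'll lift 4 mm, shift and re-lower.

>>> {"method": "play_rows", "body": {
  "targets": "1 0 0 -0.002 0; 1 0 0 -0.004 0; 1 -0.0015 0 -0.004 0; 1 -0.003 0 -0.004 0; 1 -0.003 0 -0.003 0; 1 -0.003 0 -0.002 0; 1 -0.003 0 -0.001 0; 1 -0.003 0 0 0"
}}

```text
clock: 26.7
tcp_pos: [0.5408, 0.2617, 0.0895]
orientation: [1.556, 2.729, 0.0]
contact_force: [-1.7, 0.5, -0.9]
grip_width: 0.0233
gripper_force: 118.2
```

>>> {"method": "play_rows", "body": {
  "targets": "1 0 0 0 0; 1 0 0 0 0; 1 0 0 0 0; 1 0 0 0 0; 1 0 0 0 0; 1 0 0 0 0"
}}

```text
clock: 27.2
tcp_pos: [0.5408, 0.2615, 0.0895]
orientation: [1.556, 2.729, 0.0]
contact_force: [-0.3, -0.2, 0.8]
grip_width: 0.0229
gripper_force: 118.3
```

Run:
```python
from h import *
to(.5358,.2618,.09,120.5); 
a=[]
for i in range(1):wrench(5)
o=r.get_obs();print(o['gripper_force'],o['grip_width'])
```

```text
now [0.5408 0.2615 0.0895] yaw 120.61 tilt 0.01 shift [ 0.0028 -0.0042 -0.0005] spin 0.002 alt -3.14 j7 -0.38
F [-0.68 -0.16  0.29] Ft [ 0.21 -0.67 -0.29] Mt [ 0.119   0.049  -0.0166] sd [0.658 0.733 0.204 0.892 0.42  0.204 0.016 0.145 0.073 0.123 0.079 0.073]
118.2753574848175 0.023158454553344948
```

The moment is now near zero within noise. Releasing in gradual steps.

>>> {"method": "play_rows", "body": {
  "targets": "0.6 0 0 0 0; 0.5 0 0 0 0; 0.46 0 0 0 0; 0.43 0 0 0 0; 0.4 0 0 0 0; 0.38 0 0 0 0"
}}

```text
clock: 27.95
tcp_pos: [0.5409, 0.2614, 0.0894]
orientation: [1.556, 2.729, 0.0]
contact_force: [-0.0, -0.8, 0.6]
grip_width: 0.0265
gripper_force: 0.0
```

Run:
```python
from h import *
o=r.get_obs();print(o['gripper_force'],o['grip_width'],o['contact_force'],o['moment'])
```

```text
0.0 0.026485424562197237 [-0.01385687 -0.76043923  0.63941339] [ 0.00504443 -0.00291917 -0.0033758 ]
```

>>> {"method": "play_rows", "body": {
  "targets": "0.36 0 0 0 0; 0.34 0 0 0 0; 0.3 0 0 0 0; 0.2 0 0 0 0; 0 0 0 0 0; -0.3 0 0 0 0; -0.6 0 0 0 0; -0.8 0 0 0 0"
}}

```text
clock: 28.62
tcp_pos: [0.5408, 0.2615, 0.0894]
orientation: [1.556, 2.729, 0.0]
contact_force: [0.1, 0.2, -0.2]
grip_width: 0.0761
gripper_force: 0.0
```

Run:
```python
from h import *
o=r.get_obs();print(o['gripper_force'],o['grip_width'],o['contact_force'])
try:
    S=r.grab_frame('side')[...,::-1].copy();cv2.imwrite('pics/s6.png',S)
    S5=cv2.imread('pics/s5.png');U=lambda I:cv2.resize(I,None,fx=8,fy=8,interpolation=cv2.INTER_CUBIC)
    for nm,(x,y,w) in dict(tip=(240,276,7),collar=(243,262,7),saddle_flange=(262,257,6)).items():
        t=U(S5[y-w:y+w,x-w:x+w]);b=U(S[y-w-8:y+w+8,x-w-8:x+w+8])
        _,v,_,l=cv2.minMaxLoc(cv2.matchTemplate(b,t,cv2.TM_CCOEFF_NORMED));print(nm,np.array(l)/8-8,round(v,3))
except Exception as e: print(e)
```

```text
0.0 0.07605418825566282 [ 0.09162845  0.21117112 -0.18065051]
tip [ 0.375 -1.5  ] 0.958
collar [0.125 1.25 ] 0.795
saddle_flange [0.    0.125] 0.718
```

Tip motion of (+0.4, −1.5) px matches the 3 mm headward shift, so the released probe is still level. Backing away straight up.

>>> {"method": "play_rows", "body": {
  "targets": "-1 0 0 0 0; -1 0 0 0 0; -1 0 0 -0.005 0; -1 0 0 -0.015 0; -1 0 0 -0.03 0; -1 0 0 -0.05 0; -1 0 0 -0.075 0; -1 0 0 -0.1 0"
}}

```text
clock: 29.33
tcp_pos: [0.5405, 0.2615, 0.1911]
orientation: [-1.556, -2.729, -0.0]
contact_force: [0.8, 0.2, 0.7]
grip_width: 0.0853
gripper_force: 0.0
```

>>> {"method": "play_rows", "body": {
  "targets": "-1 0 0 -0.02 0; -1 0 0 -0.03 0; -1 0 0 -0.03 0; -1 0 0 -0.03 0; -1 0 0 -0.03 0; -1 0 0 -0.03 0; -1 0 0 -0.03 0; -1 0 0 -0.03 0"
}}

```text
clock: 30.0
tcp_pos: [0.5404, 0.2612, 0.2184]
orientation: [-1.556, -2.728, 0.002]
contact_force: [0.1, 0.9, -0.3]
grip_width: 0.0853
gripper_force: 0.0
```

Run:
```python
from bench import r
print(r.hand_in())
```

```text
the job is handed in; nothing more can be done
None
```

I set the probe on the saddle, released it and backed away, then handed the job in at about 30 s; it looked level in the last image after release, but I had no camera calls left to check it after backing away and hand-in returned no verdict.

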